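# Mist a cut tile with cleaner from the clamped spray can

## Task

Lay the narrow oblong white tile flat, centred and lengthwise on the small rubber-topped rest in front of the leaning spray can, setting it down rather than dropping it, and let go. Then, with the tile in place, feel for the can's sprung cap inside its collar, press it fully down along the can's axis without ramming it, and let it spring right back up. Do not spray before the tile is on the rest, and leave the other things on the chest where they are.

Things in the scene. Friction and masses are not known exactly. Their poses are not given: they have to be found in the camera images.
- tile: The narrow oblong white ceramic tile, loose, 130 x 65 x 8 mm, about 155 g, lying flat somewhere on the worktop to the left or right of the sprayer. Origin: centre of its underside; x along its 130 mm length, y along its 65 mm width, z up.
- rest: Fixed low plinth, 110 x 46 mm and 15 mm high, dark steel with a black rubber top, on which the tile overhangs on all sides. It stands in front of the sprayer, its length pointing roughly at the leaning can. Origin: centre of its underside on the worktop; x along its 110 mm length, y across it, z up; its top is at z = 15 mm.
- sprayer: Fixed steel stand, base plate 150 x 130 mm, up to 200 mm high, clamping an aluminium spray can (52 mm diameter). Origin on the worktop, z up. The can leans 35 degrees towards the stand's own -x, over the rest: its axis points up along (-0.574, 0, 0.819) in this frame. Clamped firmly, it does not shift when pressed. Do not load it with over 45 N.
- cap_mid (a point): Point fixed to the stand, on the can's axis, at sprayer-frame (-0.0495, 0, 0.1728) m; axes as the sprayer's. The centre of the unpressed cap's top face lies up to 16 mm beyond or short of it along the axis, since the can is clamped differently each time: find it by touch. A spout reaches 49 mm from the axis over the rest, over 110 mm above the worktop.
- cap (a joint): Sprung white flat round cap, 28 mm wide, in the middle of the can's black collar (62 mm outside, 54 mm inside); the rim is 2 mm proud of the unpressed cap. Value: travel along the can's axis, 0 m up, 0.007 m fully down on a hard stop. Yields from 4 N, needs 10 N fully down, springs back. Shut fingertips pointing along the axis fit in the collar.
- square_tile: Bystander: loose square white tile, 100 x 100 x 8 mm, lying flat on the other side of the sprayer from the oblong tile. Origin: centre of its underside.
- float: Bystander: loose grey hard float, 130 x 70 mm, 61 mm high with its handle. Origin: centre of its underside.
- pry_bar: Bystander: loose flat chrome pry bar, 255 mm long along its x, up to 30 mm wide, one end bent up to about 32 mm high. Origin: centre of its underside.
- spacer_jar: Bystander: loose clear glass jar of white cross spacers with a steel lid, 76 mm diameter, 98 mm high. Origin: centre of its underside.
- spare_can: Bystander: loose upright spray can, 52 mm diameter, about 175 mm high. Origin: centre of its underside.
- tape_measure: Bystander: loose tape measure, 78 x 36 x 64 mm high. Origin: centre of its underside.
Things that resemble listed ones, but are neither listed nor needed, are in the scene too. What is shaped like the tile but green, purple or yellow is not meant.

How it is judged:
On the way, in this order (a step that is already met when the one before it is completed fails the run):
1. the oblong tile lies flat, centred and lengthwise on the rest, let go, the cap still up (x of tile in the frame of rest between -0.015 and 0.015 m and y of tile in the frame of rest between -0.01 and 0.01 m and z of tile in the frame of rest between 0.012 and 0.019 m and angle between the x axis of tile and the x axis of rest, either way round below 0.15 rad and angle between tile's own z axis and vertical below 0.08 rad and contact force between the fingers and tile below 0.05 N and linear speed of tile below 0.02 m/s and value of joint cap below 0.0015 m), for 0.2 s.
2. the cap is pressed fully down (6 of 7 mm or more) with the tile on the rest (x of tile in the frame of rest between -0.015 and 0.015 m and y of tile in the frame of rest between -0.01 and 0.01 m and z of tile in the frame of rest between 0.012 and 0.019 m and angle between the x axis of tile and the x axis of rest, either way round below 0.15 rad and angle between tile's own z axis and vertical below 0.08 rad and contact force between the fingers and tile below 0.05 N and value of joint cap above 0.006 m), for 0.05 s.
At the end, for the whole second after the job is handed in: The oblong tile lies at rest and flat on the rest (within 15 mm of its centre lengthwise, 10 mm across, 0.15 rad of lengthwise), let go, and the cap is up again (within 1.5 mm) after its press (all of step 1); the robot touches nothing.
It fails at once if the cap is pressed by more than 3 mm while the tile is not on the rest (value of joint cap above 0.003 m and horizontal distance between tile and rest above 0.03 m).
It fails at once if the sprayer is rammed: more than 45 N on the can, cap or stand (contact force between anything else and sprayer above 45 N).
It fails at once if the tile is dropped or thrown: faster than 0.6 m/s while not held (linear speed of tile above 0.6 m/s and contact force between the fingers and tile below 0.05 N).
It fails at once if another thing on the worktop is moved by more than 30 mm (distance of any of square_tile, float, pry_bar, spacer_jar, spare_can, tape_measure from where it was at the start of the episode above 0.03 m).
It also fails if it takes over 61 s, if anything falls off the work surface, if the arm or the gripper's body presses on something with over 40 N, if the wrist force passes 120 N, or if a joint passes its speed limit or range.

## Robot

A 7-joint arm with a two-finger parallel gripper is mounted at the origin on the work surface. World frame = base frame: x ahead of the robot, y to its left, z up, the work surface at z = 0. Lengths are in m, angles in rad, forces in N, time in s.
With the tool pointing down it reaches from about 0.425 to 0.925 m from the base axis. Payload 6.8 kg.
Tool frame: the origin (TCP) lies midway between the tips of the shut fingers; the grasp point (between the pads) lies bot.grip_point_offset behind it (bot.grip_point_offset is the distance from the TCP to the grasp point, in m); z points along the fingers, y is the line along which they close (so a half turn about z gives the same grasp; the last joint's range is limited). The gripper opens to 85 mm and grips with 20 to 120 N. Pads are 22 mm wide; open, the fingers measure 114 mm over their backs; the gripper's body (76 mm by 85 mm) begins 54 mm behind the grasp point. The pads swing forward as they close: fully open they stand 13 mm farther back than shut.
Start: joints at [-1.452, 0.477, 0.022, 1.555, -0.011, 1.109, -0.083], TCP at [0.152, 0.658, 0.231] pointing down, gripper open.
Joint ranges: [-2.96, 2.96], [-0.34, 2.1], [-1.41, 1.46], [0.24, 2.44], [-1.37, 4.51], [0.17, 1.92], [-2.96, 2.96]. Speed limits (rad/s): [2.39, 2.39, 3.14, 3.14, 3.14, 3.14, 3.14].

## Interface

Orientations are given as a unit quaternion [w, x, y, z].
In Python, from station import get_obs, cams, job, bot gives the robot as it stands.
- The arm moves only by the tool arm_command, never from a script. Its argument "rows" is a list that holds one entry, the list of rows, each a list of 5 numbers: the finger opening in mm, from 0 to 85.4, then the shift along the world's x, y, z in units of 60 mm (1.0 is 60 mm), then the turn about the world's z in units of 0.08 rad (1.0 is 0.08 rad). In form: [[[grip, x, y, z, turn], ...]]. A call has exactly 10 rows; each row shifts and turns the commanded pose from where the row before left it; what a row does not reach is not made up. A row lasts 1/8 s, in which the tool goes at most 62.5 mm and 10.7 degrees, less where a joint would pass 70% of its speed; a pose out of reach is approached as far as the arm can. A call with a number of a shift or a turn outside -1 to 1 is refused whole. A call with a gripper value outside its range is refused whole. The fingers move at their own pace and stop on an object; "newtons" is the grip in N (left out, the last holds). Time passes only in rows, so rows that do not move let the fingers close, or fill a call up. It gives the time, the measured TCP pose, the force, the opening and the grip force at its end, in the units of the state.
- get_obs(): the state, without advancing time (a new reading comes with each control period).
- cams.read_camera(name): name is "side" or "top"; returns the picture (420x560x3 uint8, red, green, blue); there is no depth.
- cams.camera_params(name): a dict with "K" (3x3 intrinsics, pixels), "extrinsics" (4x4, takes a point from camera to world coordinates). Camera axes: x right, y down, z forward; pixel columns grow to the right and rows downward; lengths in m; the calibration is good to about 2 mm. A picture is of the moment at which its call begins. camera_params takes no time and is no camera call.
- job.hand_in(): hands the job in; it is judged then, once.
The state is a dict: "t": time; "q": joint angles; "joint_vel": joint speeds; "joint_torque": joint torques, N m; "eef_pos": TCP position; "tool_rot": TCP orientation; "contact_force": force on the tool from outside, world axes, zero at the start; "torque": the same for the moment, N m; "gripper_width": opening from 0.0 (shut) to 1.0 (fully open); "grasp_force": force on a finger pad.
Only numpy, scipy, OpenCV 4.12 (cv2) and the standard library are available. Lean on these libraries where they do the work, as an engineer would, in place of code of your own. Each camera call takes 0.05 s, during which the arm holds its last target. There are 200 camera calls.

## Working session

There is one attempt and no reset: what is moved stays moved. The work goes in short steps, Python scripts to look and compute and a tool call to move; the robot and the scene stay as the last step left them, time stands still between calls to the robot, and variables do not carry over. Pictures are saved under pics/ and viewed, at most 10 in all, crops included, and the job is handed in when it is done.

Besides the shell and the picture viewer there is one more tool, called by a JSON object that holds its "name" and its "arguments". arm_command: Moves the arm, as the interface text tells. Its arguments: {"type":"object","properties":{"rows":{"type":"array"},"newtons":{"type":"number"}},"required":["rows"]}

```bash
ls; mkdir -p pics; python3 - <<'E'
from station import get_obs,cams,job,bot
import cv2
for n in("top","side"):
    cv2.imwrite(f"pics/{n}0.png",cams.read_camera(n)[:,:,::-1])
    p=cams.camera_params(n);print(n,p)
print(get_obs(),bot.grip_point_offset,[a for a in dir(bot) if a[0]!='_'])
E
```

```text
pics
top {'K': array([[435.26132761,   0.        , 277.26670305],
       [  0.        , 435.26132761, 200.78663979],
       [  0.        ,   0.        ,   1.        ]]), 'extrinsics': array([[ 0.01500139, -0.98940516,  0.14440354,  0.29181441],
       [-0.9994814 , -0.01895362, -0.0260326 ,  0.01739002],
       [ 0.02849376, -0.14393813, -0.98917639,  1.39707444],
       [ 0.        ,  0.        ,  0.        ,  1.        ]])}
side {'K': array([[432.50720763,   0.        , 278.38436307],
       [  0.        , 432.50720763, 212.7822188 ],
       [  0.        ,   0.        ,   1.        ]]), 'extrinsics': array([[ 0.84809149, -0.36711216,  0.38205954,  0.01942555],
       [-0.52980967, -0.57868829,  0.6200174 , -0.74777445],
       [-0.00652254, -0.72825032, -0.68528019,  0.94196378],
       [ 0.        ,  0.        ,  0.        ,  1.        ]])}
{'t': 0.1, 'q': array([-1.45210253,  0.47775707,  0.02235107,  1.55632025, -0.0115088 ,
        1.1092748 , -0.08312326]), 'joint_vel': array([ 0.00083136, -0.0023311 ,  0.00109357, -0.00070979, -0.00032726,
       -0.0010065 ,  0.00013491]), 'joint_torque': array([ 3.40976891e-03, -5.97758675e+01,  1.61319852e+00, -2.81953669e+01,
        1.27932787e-02,  4.95958739e-03,  9.65432577e-06]), 'eef_pos': array([0.1516732 , 0.65721339, 0.23041016]), 'tool_rot': array([-3.47849746e-05,  1.13161103e-01,  9.93576318e-01, -8.14872150e-04]), 'contact_force': array([-0.70317614, -0.33330356,  0.21164886]), 'torque': array([-0.03451565,  0.01645788,  0.02719556]), 'grasp_force': 0.0, 'gripper_width': 1.003339393210448} 0.0187 ['PlanningError', 'grip_point_offset']
```

View pics/top0.png

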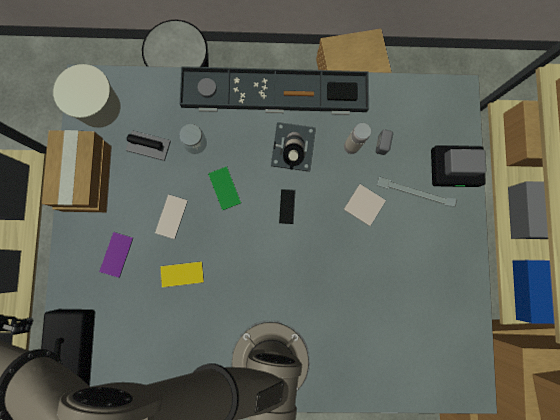

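View pics/side0.png

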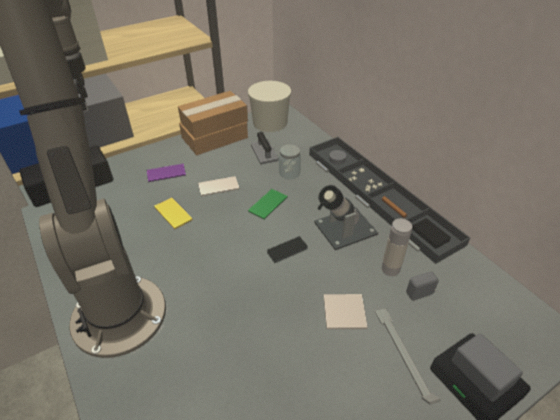

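The top view shows the white oblong tile at (171,216), the rest at (287,207), the stand base at (292,146) with the collar at (293,155), and the square tile at (365,205). The side view shows the tile at (218,186), the rest at (287,249) and the collar at (330,198).

```bash
cat > h.py <<'E'
import numpy as np,cv2
from station import get_obs,cams,bot
def ray(n,uv,z):
    p=cams.camera_params(n);K=p["K"];T=p["extrinsics"]
    uv=np.asarray(uv,float).reshape(-1,2)
    d=np.c_[uv,np.ones(len(uv))]@np.linalg.inv(K).T@T[:3,:3].T
    return T[:3,3]+d*((z-T[2,3])/d[:,2])[:,None]
def proj(n,X):
    p=cams.camera_params(n);K=p["K"];T=p["extrinsics"]
    c=(np.atleast_2d(X)-T[:3,3])@T[:3,:3]@K.T
    return c[:,:2]/c[:,2:]
def rect(n,im,roi,f,z):
    x0,y0,x1,y1=roi;s=6
    g=cv2.resize(im[y0:y1,x0:x1],None,fx=s,fy=s,interpolation=cv2.INTER_CUBIC)
    m=f(g.astype(int)).astype(np.uint8)
    k,l,st,c=cv2.connectedComponentsWithStats(m)
    i=1+np.argmax(st[1:,4]);v,u=np.nonzero(l==i)
    P=ray(n,np.c_[(u+.5)/s-.5+x0,(v+.5)/s-.5+y0],z)[:,:2]
    r=cv2.minAreaRect((P*1000).astype(np.float32))
    w,h=r[1];a=np.radians(r[2]+(90 if h>w else 0))
    return P.mean(0).round(4),np.round(r[0],1),np.round(r[1],1),round((a+np.pi/2)%np.pi-np.pi/2,3)
E
python3 - <<'E'
from h import *
t=cv2.imread("pics/top0.png")[:,:,::-1];s=cv2.imread("pics/side0.png")[:,:,::-1]
print(t[216,171],t[207,287],t[230,287],t[135,280],s[186,218],s[249,287])
w=lambda g:g.min(2)>165
k=lambda g:g.max(2)<60
print("tile",rect("top",t,(145,185,197,247),w,.008),rect("side",s,(190,170,247,202),w,.008))
print("rest",rect("top",t,(270,178,305,235),k,.015),rect("side",s,(258,228,318,270),k,.015))
print("base",rect("top",t,(262,112,322,178),lambda g:g.max(2)<88,.006))
a=cv2.resize(t[110:245,240:340],None,fx=5,fy=4.4,interpolation=cv2.INTER_CUBIC)
a=cv2.resize(t[110:230,240:340],None,fx=4,fy=4,interpolation=2);b=cv2.resize(s[170:290,270:370],None,fx=4,fy=4,interpolation=2)
cv2.imwrite("pics/c.png",np.hstack([a,b])[:,:,::-1])
E
```

```text
[176 170 156] [27 27 26] [108 117 112] [58 64 65] [217 208 184] [55 57 52]
tile (array([0.3849, 0.3569]), array([384.8, 356.9]), array([1.6, 4.2]), np.float64(-1.554)) (array([0.4393, 0.3235]), array([440.4, 323.6]), array([ 63.6, 129.6]), np.float64(-0.266))
rest (array([ 0.4763, -0.0494]), array([476.6, -49.3]), array([ 45.6, 110.1]), np.float64(-0.041)) (array([ 0.4762, -0.0506]), array([477. , -50.4]), array([ 48.9, 109. ]), np.float64(-0.042))
base (array([ 0.6756, -0.0688]), array([676.3, -68.3]), array([132.3, 155.1]), np.float64(-0.125))
```

View pics/c.png

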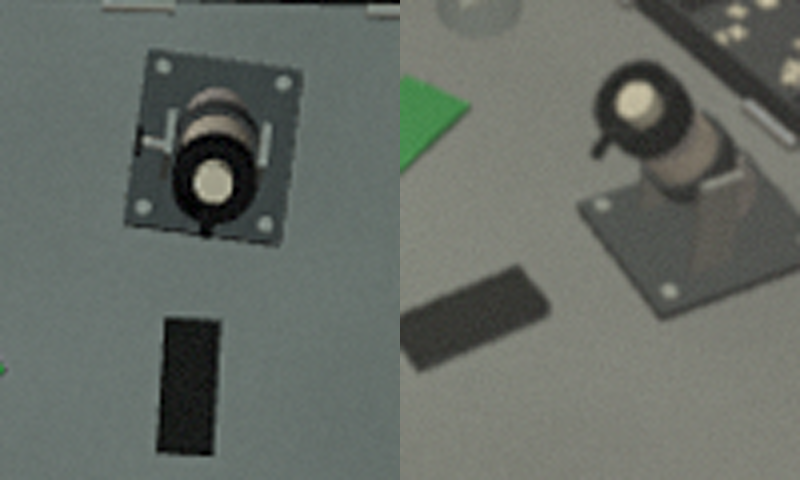

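```bash
python3 - <<'E'
from h import *
from scipy.optimize import least_squares
t=cv2.imread("pics/top0.png")[:,:,::-1];s=cv2.imread("pics/side0.png")[:,:,::-1]
print("tile",rect("top",t,(145,185,197,247),lambda g:g.min(2)>133,.008))
def cen(im,x0,y0,x1,y1):
    g=im[y0:y1,x0:x1].astype(float).min(2);m=g>(110);v,u=np.nonzero(m);return np.array([u.mean()+x0,v.mean()+y0,m.sum()])
a=cen(t,286,148,301,164);b=cen(s,320,185,337,204);print(a,b)
f=lambda X:np.r_[proj("top",X)[0]-a[:2],proj("side",X)[0]-b[:2]]
r=least_squares(f,[.63,-.06,.17],x_scale=.01);print(r.x,r.fun)
y=-.125;R=np.array([[np.cos(y),-np.sin(y),0],[np.sin(y),np.cos(y),0],[0,0,1]])
m=np.array([.6763,-.0683,0])+R@[-.0495,0,.1728];ax=R@[-.574,0,.819];print(m,ax,(r.x-m)@ax,(r.x-m)-((r.x-m)@ax)*ax)
print(get_obs()['t'])
E
```

```text
tile (array([0.4384, 0.3201]), array([438.7, 319.8]), array([ 65.5, 131. ]), np.float64(-0.283))
[292.91044776 155.01492537  67.        ] [327.27848101 193.18987342  79.        ]
[ 0.60364002 -0.05729747  0.17257146] [-0.27188292  0.50506675  0.52484271 -0.12651975]
[ 0.62718622 -0.0621286   0.1728    ] [-0.56952146  0.0715633   0.819     ] 0.013568618676653741 [-0.01581858  0.00386011 -0.01134124]
0.1
```

{"name": "arm_command", "arguments": {"rows": [[[85, 0.6, -0.5, 0, -0.3], [85, 0.6, -0.7, 0, -0.3], [85, 0.6, -0.7, 0, 0], [85, 0.6, -0.7, 0, 0], [85, 0.6, -0.7, 0, 0], [85, 0.6, -0.7, 0, 0], [85, 0.6, -0.7, 0, 0], [85, 0.6, -0.7, 0, 0], [85, 0, -0.2, 0, 0], [85, 0, 0, 0, 0]]], "newtons": 40}}

```text
t: 1.35
eef_pos: [0.4394, 0.3211, 0.2311]
tool_rot: [-0.0, 0.138, 0.99, -0.0]
contact_force: [-0.1, -0.2, 0.3]
gripper_width: 0.993
grasp_force: 0.0
```

{"name": "arm_command", "arguments": {"rows": [[[76, 0, 0, -0.5, 0], [76, 0, 0, -0.8, 0], [76, 0, 0, -0.8, 0], [76, 0, 0, -0.7, 0], [76, 0, 0, -0.4, 0], [76, 0, 0, -0.2, 0], [76, 0, 0, -0.2, 0], [76, 0, 0, -0.1, 0], [76, 0, 0, -0.1, 0], [76, 0, 0, 0, 0]]]}}

```text
t: 2.6
eef_pos: [0.4398, 0.3217, 0.0033]
tool_rot: [-0.0, 0.137, 0.991, 0.0]
contact_force: [-1.0, 0.1, 1.0]
gripper_width: 0.89
grasp_force: 0.0
```

{"name": "arm_command", "arguments": {"rows": [[[76, 0, 0, -0.05, 0], [76, 0, 0, -0.03, 0], [76, 0, 0, -0.03, 0], [76, 0, 0, 0, 0], [60, 0, 0, 0, 0], [60, 0, 0, 0, 0], [60, 0, 0, 0, 0], [60, 0, 0, 0, 0], [60, 0, 0, 0, 0], [60, 0, 0, 0, 0]]]}}

```text
t: 3.85
eef_pos: [0.44, 0.322, -0.0027]
tool_rot: [0.0, 0.137, 0.991, 0.0]
contact_force: [-1.3, 0.4, 5.2]
gripper_width: 0.736
grasp_force: 43.1
```

{"name": "arm_command", "arguments": {"rows": [[[60, 0, 0, 0.1, 0], [60, 0, 0, 0.3, 0], [60, 0, 0, 0.5, 0], [60, 0, 0, 0.6, 0], [60, 0, 0, 0.2, 0], [60, 0, 0, 0, 0], [60, 0, 0, 0, 0], [60, 0, 0, 0, 0], [60, 0, 0, 0, 0], [60, 0, 0, 0, 0]]]}}

```text
t: 5.1
eef_pos: [0.4396, 0.3216, 0.0983]
tool_rot: [-0.0, 0.137, 0.991, -0.0]
contact_force: [-0.1, 0.4, -1.7]
gripper_width: 0.745
grasp_force: 44.8
```

```bash
python3 - <<'E'
from h import *
t=cams.read_camera("top");s=cams.read_camera("side")
cv2.imwrite("pics/l.png",np.hstack([cv2.resize(t[150:270,110:230],(400,400)),cv2.resize(s[120:220,160:260],(400,400))])[:,:,::-1])
print(get_obs()['eef_pos'],get_obs()['contact_force'],get_obs()['gripper_width'])
E
```

```text
[0.43975164 0.32167242 0.09851576] [-0.58398973 -0.0597297  -1.90490833] 0.745137745862103
```

View pics/l.png

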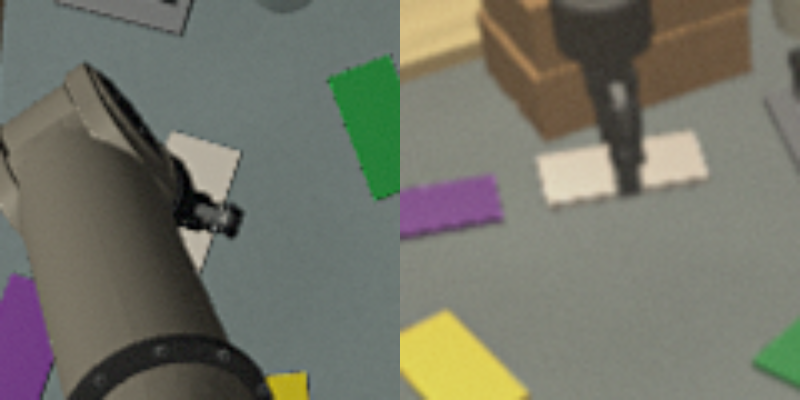

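The tile is held level, with the fingers near its middle (side crop, finger at about (628,180), tile from 540 to 705).

```bash
python3 - <<'E'
from h import *
s=cams.read_camera("side");x0,y0,x1,y1=188,145,243,177;k=6
g=cv2.resize(s[y0:y1,x0:x1],None,fx=k,fy=k,interpolation=2)
m=(g.min(2)>150).astype(np.uint8);n,l,st,c=cv2.connectedComponentsWithStats(m);print(st[1:])
m=np.isin(l,[i for i in range(1,n) if st[i,4]>1500])
v,u=np.nonzero(m);P=ray("side",np.c_[(u+.5)/k-.5+x0,(v+.5)/k-.5+y0],.109)[:,:2]
r=cv2.minAreaRect((P*1000).astype(np.float32));print(r,get_obs()['eef_pos'])
E
```

```text
[[ 195   46  100   82 6111]
 [  36   69  118   86 7653]]
((440.50604248046875, 322.755126953125), (68.6507339477539, 131.6810760498047), 74.18042755126953) [0.43974378 0.32170128 0.09858601]
```

{"name": "arm_command", "arguments": {"rows": [[[60, 0.06, -0.4, 0, 0.2], [60, 0.06, -0.7, 0, 0.3], [60, 0.08, -0.8, 0, 0.4], [60, 0.08, -0.8, 0, 0.4], [60, 0.08, -0.8, 0, 0.4], [60, 0.08, -0.8, 0, 0.4], [60, 0.08, -0.8, 0, 0.4], [60, 0.06, -0.7, 0, 0.3], [60, 0.04, -0.4, 0, 0.1], [60, 0, 0, 0, 0]]]}}

```text
t: 6.5
eef_pos: [0.4771, -0.0526, 0.0989]
tool_rot: [0.0, 0.024, 1.0, -0.0]
contact_force: [-0.1, 0.4, -1.6]
gripper_width: 0.744
grasp_force: 44.8
```

{"name": "arm_command", "arguments": {"rows": [[[60, 0, 0.035, -0.2, 0], [60, 0, 0, -0.3, 0], [60, 0, 0, -0.3, 0], [60, 0, 0, -0.25, 0], [60, 0, 0, -0.15, 0], [60, 0, 0, -0.1, 0], [60, 0, 0, -0.05, 0], [60, 0, 0, -0.03, 0], [60, 0, 0, -0.02, 0], [60, 0, 0, 0, 0]]]}}

```text
t: 7.75
eef_pos: [0.4771, -0.0482, 0.0148]
tool_rot: [0.0, 0.021, 1.0, 0.0]
contact_force: [-0.1, 0.2, -1.5]
gripper_width: 0.743
grasp_force: 44.8
```

{"name": "arm_command", "arguments": {"rows": [[[60, 0, -0.03, 0, 0], [60, 0, 0, -0.01, 0], [60, 0, 0, -0.01, 0], [60, 0, 0, -0.01, 0], [60, 0, 0, -0.01, 0], [60, 0, 0, -0.01, 0], [60, 0, 0, 0, 0], [60, 0, 0, 0, 0], [60, 0, 0, 0, 0], [60, 0, 0, 0, 0]]]}}

```text
t: 9.0
eef_pos: [0.477, -0.05, 0.0123]
tool_rot: [0.0, 0.021, 1.0, 0.0]
contact_force: [-1.8, 0.4, 7.8]
gripper_width: 0.743
grasp_force: 45.8
```

{"name": "arm_command", "arguments": {"rows": [[[67, 0, 0, 0, 0], [70, 0, 0, 0, 0], [75, 0, 0, 0, 0], [85, 0, 0, 0, 0], [85, 0, 0, 0, 0], [85, 0, 0, 0, 0], [85, 0, 0, 0.05, 0], [85, 0, 0, 0.2, 0], [85, 0, 0, 0.3, 0], [85, 0, 0, 0.3, 0]]]}}

```text
t: 10.25
eef_pos: [0.4771, -0.05, 0.064]
tool_rot: [0.0, 0.021, 1.0, 0.0]
contact_force: [-1.1, -0.1, -0.1]
gripper_width: 0.995
grasp_force: 0.0
```

{"name": "arm_command", "arguments": {"rows": [[[85, -0.1, 0, 0.5, 0], [85, -0.2, 0, 0.7, 0], [85, -0.2, 0, 0.8, 0], [40, 0, 0, 0.8, 0], [0, 0, 0, 0.6, 0], [0, 0, 0, 0.2, 0], [0, 0, 0, 0, 0], [0, 0, 0, 0, 0], [0, 0, 0, 0, 0], [0, 0, 0, 0, 0]]]}}

```text
t: 11.5
eef_pos: [0.4466, -0.05, 0.2779]
tool_rot: [-0.001, 0.021, 1.0, -0.0]
contact_force: [0.3, 0.3, 0.7]
gripper_width: 0.005
grasp_force: 0.0
```

```bash
python3 - <<'E'
from h import *
t=cams.read_camera("top");s=cams.read_camera("side");w=lambda g:g.min(2)>133
print(rect("side",s,(250,220,330,275),w,.023))
print(get_obs()['eef_pos'],get_obs()['contact_force'])
a=cv2.resize(t[110:230,240:340],None,fx=4,fy=4,interpolation=2);b=cv2.resize(s[170:290,250:350],None,fx=4,fy=4,interpolation=2)
cv2.imwrite("pics/p.png",np.hstack([a,b])[:,:,::-1])
E
```

```text
(array([ 0.4767, -0.0494]), array([478.3, -48.6]), array([ 71. , 133.5]), np.float64(-0.045))
[ 0.44683856 -0.04999601  0.2782874 ] [-0.93879325 -0.52288602 -0.6027894 ]
```

View pics/p.png

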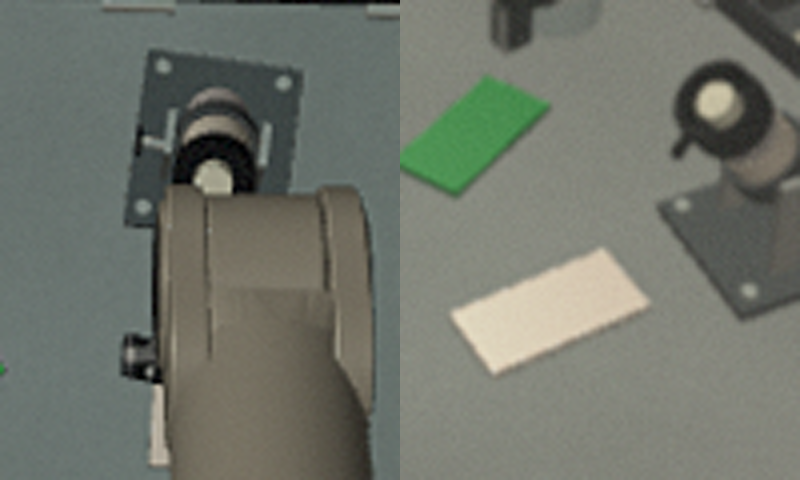

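```bash
python3 - <<'E'
from h import *
from scipy.optimize import least_squares
t=cv2.imread("pics/top0.png")[:,:,::-1];s=cv2.imread("pics/side0.png")[:,:,::-1]
print(s[183:206,318:340].min(2));print(t[147:166,284:303].min(2))
def cen(im,x0,y0,x1,y1,th):
    g=cv2.resize(im[y0:y1,x0:x1],None,fx=6,fy=6,interpolation=2).min(2);v,u=np.nonzero(g>th)
    return np.array([(u.mean()+.5)/6-.5+x0,(v.mean()+.5)/6-.5+y0,len(u)/36])
for ta,tb in((110,110),(120,150),(130,160)):
    a=cen(t,286,148,301,164,ta);b=cen(s,320,185,337,204,tb)
    f=lambda X:np.r_[proj("top",X)[0]-a[:2],proj("side",X)[0]-b[:2]]
    r=least_squares(f,[.63,-.06,.17],x_scale=.01);print(ta,tb,a,b,r.x,r.fun)
    # expected disc areas
    ax=np.array([-.5695,.0716,.819]);e1=np.cross(ax,[0,1,0]);e1/=np.linalg.norm(e1);e2=np.cross(ax,e1)
    th=np.linspace(0,6.28,60)[:,None];C=r.x+.014*(np.cos(th)*e1+np.sin(th)*e2)
    print([cv2.contourArea(proj(n,C).astype(np.float32)) for n in("top","side")])
E
```

```text
[[117 114 120 117 118 119 119 115 119 120 120 115 115 113 117 115 119 121
  118 117 117 115]
 [119 112 119 118 119 116 117 119 120 115 111 105 104 105 109 112 111 117
  117 116 120 114]
 [122 116 118 118 118 119 117 112  97  92  84  72  68  69  75  85  91 107
  118 121 119 116]
 [119 116 116 114 118 113  99  81  68  59  52  45  46  50  44  54  60  84
  103 117 117 117]
 [117 116 119 117 110  96  73  55  41  39  35  36  37  37  41  42  41  53
   78 103 119 121]
 [115 118 119 111  89  59  51  37  36  41  43  39  38  41  34  37  40  44
   56  74  95 114]
 [120 118 107  96  67  50  42  39  39  44  51  50  49  45  40  39  33  33
   42  50  71  97]
 [116 114  97  67  48  41  31  48  60  82  98 100  95  85  59  41  40  42
   38  46  54  67]
 [117 110  84  50  40  32  39  63 105 132 145 142 144 139 106  61  46  41
   45  45  49  48]
 [114  93  58  43  37  40  58  98 137 159 162 158 161 157 137  92  54  40
   45  45  44  40]
 [106  73  44  42  44  45  85 134 159 159 158 159 159 160 151 110  74  52
   45  41  41  40]
 [ 97  65  38  39  38  57 100 150 161 157 156 158 159 156 146 110  86  68
   
[... 2531 characters left out ...]
  16   8  15  16  31  38  54  55  61  57
   52]]
110 110 [292.79787733 155.17607473  69.13888889] [327.39173002 193.03294172  80.38888889] [ 0.60352012 -0.05719008  0.17297185] [-0.18804571  0.34934383  0.36306167 -0.08751523]
[69.36244850768708, 64.16656992631033]
120 150 [292.79804676 155.20566011  64.94444444] [328.29621543 194.4642164   38.16666667] [ 0.60567346 -0.05793198  0.16714014] [-0.05298962  0.09836936  0.10212598 -0.02463792]
[68.71241997438483, 63.880600860575214]
130 160 [292.82037554 155.32464308  59.66666667] [327.87745098 193.61631016   5.19444444] [ 0.60426333 -0.05770785  0.17072707] [-0.07854493  0.14587151  0.15151753 -0.03653611]
[69.11028286884539, 64.08293502242304]
```

{"name": "arm_command", "arguments": {"rows": [[[0, 0.3, 0, 0, -0.5], [0, 0.6, 0, 0, -0.5], [0, 0.7, -0.04, 0, 0], [0, 0.4, -0.04, -0.1, 0], [0, 0.2, 0, -0.3, 0], [0, 0.03, 0, -0.5, 0], [0, 0, 0, -0.3, 0], [0, 0, 0, -0.2, 0], [0, 0, 0, -0.04, 0], [0, 0, 0, 0, 0]]]}}

```text
t: 12.85
eef_pos: [0.5811, -0.0548, 0.193]
tool_rot: [0.001, 0.061, 0.998, 0.0]
contact_force: [0.1, -0.5, 0.3]
gripper_width: 0.002
grasp_force: 0.0
```

```bash
python3 - <<'E'
from h import *
t=cams.read_camera("top");s=cams.read_camera("side")
print(get_obs()['eef_pos'],get_obs()['contact_force'])
cv2.imwrite("pics/q.png",cv2.resize(s[120:240,260:400],(770,600),interpolation=2)[:,:,::-1])
print(proj("side",get_obs()['eef_pos']))
E
```

```text
[ 0.58131711 -0.05482053  0.19323286] [-0.81855241  0.98386593  0.00148049]
[[321.09114815 189.60699065]]
```

View pics/q.png

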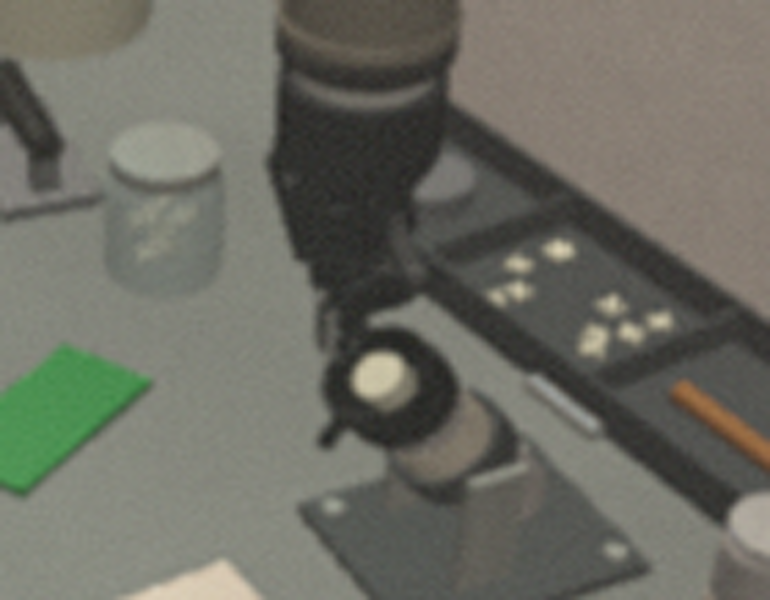

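The shut fingertips hang just off the collar's upper left edge (crop (335,345)), clear of everything. The cap is at (379,380).

{"name": "arm_command", "arguments": {"rows": [[[0, 0.038, -0.005, -0.055, 0], [0, 0.038, -0.005, -0.055, 0], [0, 0.038, -0.005, -0.055, 0], [0, 0.038, -0.005, -0.055, 0], [0, 0.019, -0.002, -0.028, 0], [0, 0.019, -0.002, -0.028, 0], [0, 0, 0, 0, 0], [0, 0, 0, 0, 0], [0, 0, 0, 0, 0], [0, 0, 0, 0, 0]]]}}

```text
t: 14.2
eef_pos: [0.5922, -0.0562, 0.1758]
tool_rot: [0.0, 0.061, 0.998, 0.0]
contact_force: [-0.0, 0.0, 0.2]
gripper_width: 0.0
grasp_force: 0.0
```

{"name": "arm_command", "arguments": {"rows": [[[0, 0.0095, -0.0012, -0.0137, 0], [0, 0.0095, -0.0012, -0.0137, 0], [0, 0.0095, -0.0012, -0.0137, 0], [0, 0.0095, -0.0012, -0.0137, 0], [0, 0.0095, -0.0012, -0.0137, 0], [0, 0, 0, 0, 0], [0, 0, 0, 0, 0], [0, 0, 0, 0, 0], [0, 0, 0, 0, 0], [0, 0, 0, 0, 0]]]}}

```text
t: 15.45
eef_pos: [0.5951, -0.0566, 0.1717]
tool_rot: [0.0, 0.061, 0.998, 0.0]
contact_force: [0.0, 0.9, 0.1]
gripper_width: -0.001
grasp_force: 0.0
```

{"name": "arm_command", "arguments": {"rows": [[[0, 0.0095, -0.0012, -0.0137, 0], [0, 0.0095, -0.0012, -0.0137, 0], [0, 0.0095, -0.0012, -0.0137, 0], [0, 0, 0, 0, 0], [0, 0, 0, 0, 0], [0, 0, 0, 0, 0], [0, 0, 0, 0, 0], [0, 0, 0, 0, 0], [0, 0, 0, 0, 0], [0, 0, 0, 0, 0]]]}}

```text
t: 16.7
eef_pos: [0.5967, -0.0568, 0.1692]
tool_rot: [-0.0, 0.061, 0.998, 0.0]
contact_force: [0.3, 0.4, -0.7]
gripper_width: -0.005
grasp_force: 0.0
```

{"name": "arm_command", "arguments": {"rows": [[[0, 0.0095, -0.0012, -0.0137, 0], [0, 0, 0, 0, 0], [0, 0.0095, -0.0012, -0.0137, 0], [0, 0, 0, 0, 0], [0, 0.0095, -0.0012, -0.0137, 0], [0, 0, 0, 0, 0], [0, 0, 0, 0, 0], [0, 0, 0, 0, 0], [0, 0, 0, 0, 0], [0, 0, 0, 0, 0]]]}}

```text
t: 17.95
eef_pos: [0.5984, -0.057, 0.1667]
tool_rot: [0.0, 0.061, 0.998, 0.0]
contact_force: [-0.3, -0.4, -0.5]
gripper_width: 0.003
grasp_force: 0.0
```

{"name": "arm_command", "arguments": {"rows": [[[0, 0.0095, -0.0012, -0.0137, 0], [0, 0, 0, 0, 0], [0, 0.0095, -0.0012, -0.0137, 0], [0, 0, 0, 0, 0], [0, 0.0095, -0.0012, -0.0137, 0], [0, 0, 0, 0, 0], [0, 0, 0, 0, 0], [0, 0, 0, 0, 0], [0, 0, 0, 0, 0], [0, 0, 0, 0, 0]]]}}

```text
t: 19.2
eef_pos: [0.6001, -0.0572, 0.1642]
tool_rot: [-0.0, 0.061, 0.998, 0.0]
contact_force: [-1.6, 1.3, 3.6]
gripper_width: 0.0
grasp_force: 2.0
```

{"name": "arm_command", "arguments": {"rows": [[[0, 0.0095, -0.0012, -0.0137, 0], [0, 0, 0, 0, 0], [0, 0, 0, 0, 0], [0, 0, 0, 0, 0], [0, 0, 0, 0, 0], [0, 0, 0, 0, 0], [0, 0, 0, 0, 0], [0, 0, 0, 0, 0], [0, 0, 0, 0, 0], [0, 0, 0, 0, 0]]]}}

```text
t: 20.45
eef_pos: [0.6007, -0.0573, 0.1634]
tool_rot: [-0.0, 0.061, 0.998, 0.0]
contact_force: [-2.5, 0.4, 4.9]
gripper_width: -0.001
grasp_force: 2.5
```

{"name": "arm_command", "arguments": {"rows": [[[0, 0.0095, -0.0012, -0.0137, 0], [0, 0, 0, 0, 0], [0, 0.0095, -0.0012, -0.0137, 0], [0, 0, 0, 0, 0], [0, 0.0095, -0.0012, -0.0137, 0], [0, 0, 0, 0, 0], [0, 0, 0, 0, 0], [0, 0, 0, 0, 0], [0, 0, 0, 0, 0], [0, 0, 0, 0, 0]]]}}

```text
t: 21.7
eef_pos: [0.6023, -0.0575, 0.1611]
tool_rot: [-0.0, 0.061, 0.998, 0.0]
contact_force: [-3.9, 0.3, 5.9]
gripper_width: 0.004
grasp_force: 3.7
```

{"name": "arm_command", "arguments": {"rows": [[[0, 0.0095, -0.0012, -0.0137, 0], [0, 0, 0, 0, 0], [0, 0.0095, -0.0012, -0.0137, 0], [0, 0, 0, 0, 0], [0, 0.0048, -0.0006, -0.0069, 0], [0, 0, 0, 0, 0], [0, 0, 0, 0, 0], [0, 0, 0, 0, 0], [0, 0, 0, 0, 0], [0, 0, 0, 0, 0]]]}}

```text
t: 22.95
eef_pos: [0.6036, -0.0576, 0.1592]
tool_rot: [-0.0, 0.061, 0.998, 0.0]
contact_force: [-5.2, 1.2, 8.4]
gripper_width: 0.002
grasp_force: 4.7
```

{"name": "arm_command", "arguments": {"rows": [[[0, 0.0048, -0.0006, -0.0069, 0], [0, 0, 0, 0, 0], [0, 0, 0, 0, 0], [0, 0, 0, 0, 0], [0, 0, 0, 0, 0], [0, 0, 0, 0, 0], [0, 0, 0, 0, 0], [0, 0, 0, 0, 0], [0, 0, 0, 0, 0], [0, 0, 0, 0, 0]]]}}

```text
t: 24.2
eef_pos: [0.6038, -0.0577, 0.1589]
tool_rot: [-0.0, 0.061, 0.998, 0.0]
contact_force: [-5.5, 1.3, 8.0]
gripper_width: -0.0
grasp_force: 5.1
```

{"name": "arm_command", "arguments": {"rows": [[[0, 0.0048, -0.0006, -0.0069, 0], [0, 0, 0, 0, 0], [0, 0, 0, 0, 0], [0, 0, 0, 0, 0], [0, 0, 0, 0, 0], [0, 0, 0, 0, 0], [0, 0, 0, 0, 0], [0, 0, 0, 0, 0], [0, 0, 0, 0, 0], [0, 0, 0, 0, 0]]]}}

```text
t: 25.45
eef_pos: [0.6039, -0.0577, 0.1588]
tool_rot: [-0.001, 0.061, 0.998, 0.0]
contact_force: [-7.1, 1.5, 12.4]
gripper_width: -0.004
grasp_force: 7.0
```

The tip has stopped moving while the force climbs, so the cap is on its hard stop. I'll back out along the axis.

{"name": "arm_command", "arguments": {"rows": [[[0, -0.019, 0.0024, 0.0274, 0], [0, -0.019, 0.0024, 0.0274, 0], [0, -0.019, 0.0024, 0.0274, 0], [0, -0.038, 0.005, 0.055, 0], [0, -0.076, 0.01, 0.11, 0], [0, -0.15, 0.02, 0.22, 0], [0, -0.15, 0.02, 0.4, 0], [0, -0.1, 0, 0.5, 0], [0, -0.3, 0, 0.5, 0], [0, -0.4, 0, 0.2, 0]]]}}

```text
t: 26.7
eef_pos: [0.5285, -0.0541, 0.2847]
tool_rot: [0.002, 0.061, 0.998, 0.0]
contact_force: [-0.8, 1.1, -0.5]
gripper_width: 0.002
grasp_force: 0.0
```

{"name": "arm_command", "arguments": {"rows": [[[0, -0.4, 0.4, 0, 0], [0, -0.4, 0.7, 0, 0], [0, -0.3, 0.7, 0, 0], [0, 0, 0.7, 0, 0], [0, 0, 0.7, 0, 0], [0, 0, 0.6, 0, 0], [0, 0, 0.3, 0, 0], [0, 0, 0, 0, 0], [0, 0, 0, 0, 0], [0, 0, 0, 0, 0]]]}}

```text
t: 27.95
eef_pos: [0.4624, 0.1904, 0.2822]
tool_rot: [0.0, 0.063, 0.998, -0.0]
contact_force: [-0.3, 0.1, -0.7]
gripper_width: 0.0
grasp_force: 0.0
```

```bash
python3 - <<'E'
from h import *
t=cams.read_camera("top");s=cams.read_camera("side");w=lambda g:g.min(2)>133
print(rect("side",s,(250,220,330,275),w,.023),rect("top",t,(262,170,312,240),w,.023))
t0=cv2.imread("pics/top0.png")[:,:,::-1];s0=cv2.imread("pics/side0.png")[:,:,::-1]
for a,b,r in((t,t0,(284,147,303,166)),(s,s0,(318,183,340,206))):
    x0,y0,x1,y1=r;d=np.abs(a[y0:y1,x0:x1].astype(int)-b[y0:y1,x0:x1]);print(d.mean(),d.max())
print(get_obs())
cv2.imwrite("pics/z.png",np.vstack([t[80:],s[80:340]])[:600,:,::-1])
E
```

```text
(array([ 0.4767, -0.0495]), array([478.2, -48.8]), array([ 70.4, 133.2]), np.float64(-0.043)) (array([ 0.4755, -0.0538]), array([475.4, -53.8]), array([ 66.5, 131.6]), np.float64(-0.047))
3.9879963065558632 18
3.4986824769433467 16
{'t': 28.05, 'q': array([-0.55130232,  0.13793964,  0.03872137,  1.90465937, -0.00581047,
        1.0991197 ,  0.93592223]), 'joint_vel': array([-0.00406559,  0.0040194 , -0.00697686, -0.00370677, -0.00211657,
       -0.0005207 , -0.0011796 ]), 'joint_torque': array([ 1.89961866e-02, -3.73555613e+01,  5.86007070e-01, -2.79902691e+01,
        1.92627503e-02,  4.87459140e-03,  4.56408685e-03]), 'eef_pos': array([0.4623523 , 0.19090611, 0.28216654]), 'tool_rot': array([ 3.27920143e-05,  6.22427391e-02,  9.98061038e-01, -6.63226286e-05]), 'contact_force': array([-0.45708091,  1.06002001,  0.3955834 ]), 'torque': array([-0.00564202,  0.0350218 , -0.02929842]), 'grasp_force': 0.0, 'gripper_width': -0.003901368567191073}
```

View pics/z.png

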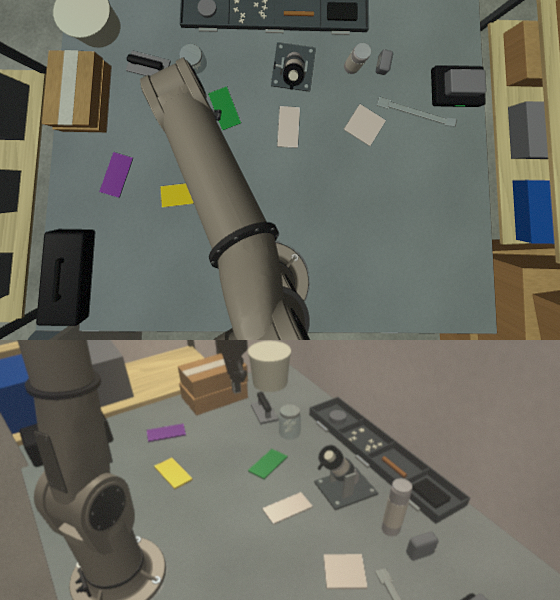

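The tile lies centred on the rest (top view (289,127), side view (288,507)). The cap looks the same as at the start, the other things have not moved, and the arm is clear.

```bash
python3 -c "
from station import job
print(job.hand_in())"
```

```text
the job is handed in; nothing more can be done
None
```

The tile is flat and centred on the rest to within about 5 mm. The cap was pressed to its hard stop at about 14 N and looks fully back up in both cameras. The arm is clear and the job was handed in at about 28 s; the hand-in call returned no verdict.

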